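# Uncouple the flushing nozzle and rack it for sterilising

## Task

Push the sleeve of the quick coupling down against its spring until the orange flushing nozzle is released, then pull the nozzle straight up and out so that the sleeve snaps back up, and stand the nozzle fully home in the rack hole marked with the blue ring. Be gentle: never tug on the nozzle while it is locked, do not force the coupling or the rack, let go of everything at the end and leave the other things where they are.

Things in the scene. Friction and masses are not known exactly. Their poses are not given: they have to be found in the camera images.
- base: white flush base, fixed, let 0 to 15 mm into the worktop, with the quick coupling (brass socket in a steel sleeve) upright on its deck. Origin: centre of its underside below the coupling's vertical axis; z up, x towards the raised rear housing (starts 100 mm from the axis, top 100 mm above the origin, 130 mm wide). The deck, 55 mm above the origin, reaches 50 mm to -x and 65 mm to each side (y).
- sleeve (a joint): how far the coupling's sprung steel sleeve (34 mm diameter) is pushed down: 0 m = fully up (locked), 0.010 m = hard stop. Its spring pushes up with 6 N at 0, rising to 11 N at the stop. The lock lets go of the nozzle only in the last 1 to 1.5 mm before the stop: press by feel until the stop is met, the coupling stands no more than 30 N.
- ear_a (a point): middle of the top face of the red ear on the sleeve's +y side, 37 mm from the axis; moves with the sleeve, 95 mm above the base's origin when the sleeve is up. Each ear is a flat plate from 16 to 46 mm out from the axis along the base's y, 20 mm wide along x, 6 mm thick; press down on one ear or on both at once.
- ear_b (a point): the same on the red ear on the sleeve's -y side
- nozzle_center (a point): the orange nozzle, middle of its round grip (24 mm diameter, 22 mm tall), on its axis, z along the axis to the tip. 66 mm long, about 0.12 kg: tip 21 mm up from here, underside of the 26 mm shoulder 14 mm down, foot of the 20 mm plug 45 mm down. Locked in the coupling at the start, this point 15 mm above the ears' tops; 30 mm of lift from there takes it out.
- nozzle_shoulder (a point): underside of the orange nozzle's shoulder, on its axis; it lies on the rack's top face when the nozzle is fully home
- rack: aluminium sterilising rack, block 70 mm (x) x 220 mm (y) x 42 mm tall, fixed, let 0 to 8 mm into the worktop; origin at the centre of its underside. Three vertical holes 22 mm in diameter, 36 mm deep, at y = -65, 0 and 65 mm; two hold other nozzles
- blue_ring: thin flat blue ring, 33 mm inside and 41 mm outside, lying round the free hole on the rack's top face (42 mm above the rack's origin); origin at the centre of the hole's mouth
- grey_nozzle_center (a point): a grey nozzle of the same shape, home in another hole of the rack; not to be disturbed
- green_nozzle_center (a point): a green nozzle of the same shape, home in another hole of the rack; not to be disturbed
- oil_bottle: white bottle, 54 mm diameter, 150 mm tall, origin at its foot; bystander
- jar: amber jar, 70 mm diameter, 90 mm tall, origin at its foot; bystander
- steel_cup: steel cup, 80 mm diameter, 70 mm tall, origin at its foot; bystander
- tape_roll: paper tape roll, 90 mm diameter, 22 mm tall, origin at its foot; bystander
- brush: blue cleaning brush lying near the robot; bystander
- coupling (a point): centre of the mouth of the brass socket, on the axis, 93 mm above the base's origin. Once the lock lets go, a spring inside lifts the nozzle 8 mm and it stays half out; the let-go sleeve is then kept 8 to 9 mm down by the nozzle's foot until the nozzle is pulled out (drag 2 to 12 N), when it snaps up. A nozzle still locked meets a rigid stop when pulled.

How it is judged (in metres and radians):
On the way, in this order (a step that is already met when the one before it is completed fails the run):
1. the sleeve is pushed down to its release (value of joint sleeve above 0.006 m), for 0.05 s.
2. the nozzle is out of the coupling, above it, and the sleeve has snapped back up (z of nozzle_shoulder in the frame of base above 0.122 m and value of joint sleeve below 0.0015 m), for 0.05 s.
At the end, for the whole second after the job is handed in: The orange nozzle stands at rest and upright (within 0.08 rad) in the hole with the blue ring, centred within 3 mm, its shoulder within 2 mm of the rack's top face; the sleeve is back up within 1.5 mm (horizontal distance between nozzle_shoulder and blue_ring below 0.003 m and z of nozzle_shoulder in the frame of blue_ring between -0.003 and 0.002 m and angle between nozzle_center's own z axis and vertical below 0.08 rad and linear speed of nozzle below 0.02 m/s and value of joint sleeve below 0.0015 m); the robot touches nothing.
It fails at once if the robot loads the base, coupling or sleeve with more than 30 N (contact force between any of the arm, the fingers and base above 30 N).
It fails at once if the nozzle is tugged while locked or pried in the coupling (more than 35 N between them) (contact force between nozzle and base above 35 N).
It fails at once if the nozzle is forced on the rack (more than 30 N) (contact force between nozzle and rack above 30 N).
It fails at once if another nozzle is disturbed (distance of any of grey_nozzle_center, green_nozzle_center from where it was at the start of the episode above 0.012 m).
It fails at once if a bystander is pushed or knocked over (distance of any of oil_bottle, jar, steel_cup, tape_roll, brush from where it was at the start of the episode above 0.03 m).
It also fails if it takes over 69 s, if anything falls off the work surface, if the arm or the gripper's body presses on something with over 40 N, if the wrist force passes 120 N, or if a joint passes its speed limit or range.

## Robot

A 6-joint arm with a two-finger parallel gripper is mounted at the origin on the work surface. World frame = base frame: x ahead of the robot, y to its left, z up, the work surface at z = 0. Lengths are in mm, angles in degrees, forces in N, time in s.
With the tool pointing down it reaches from about 300 to 850 mm from the base axis. Payload 4.2 kg.
Tool frame: the origin (TCP) lies midway between the tips of the shut fingers; the grasp point (between the pads) lies 19 mm behind it; z points along the fingers, y is the line along which they close (so a half turn about z gives the same grasp; the last joint's range is limited). The gripper opens to 91 mm and grips with 3 to 60 N. Pads are 32 mm wide; open, the fingers measure 118 mm over their backs; the gripper's body (76 mm by 178 mm) begins 60 mm behind the grasp point.
Start: joints at [-64.458, 18.312, 89.639, -0, 72.044, -1.146], TCP at [258.26, -513.756, 213.976] pointing down, gripper open.
Joint ranges: [-177.97, 177.97], [-48.28, 115.42], [12.27, 149.76], [-77.06, 257.06], [2.81, 150.46], [-146.56, 146.56]. Speed limits (degrees/s): [147.25, 147.25, 180, 180, 180, 180].

## Interface

Orientations are given as [roll, pitch, yaw] about the fixed x, y, z axes, in that order (R = Rz(yaw) Ry(pitch) Rx(roll)).
In Python, from workcell import env gives the robot as it stands.
- The arm moves only by the tool jog_arm, never from a script. Its argument "steps" is one flat list of numbers, 5 for each row, row after row: the closure, from 0 (fully open) to 1 (shut), then the shift along the tool's x, y, z in cm, then the turn about the tool's z in degrees. A call has 1 to 20 rows; each row is the pose to reach, as a shift and turn from the pose commanded when the call began, along the tool's axes at that moment; what a row does not reach only later rows make up. A row lasts 1/10 s, in which the tool goes at most 50 mm and 8.59 degrees, less where a joint would pass 70% of its speed; a pose out of reach is approached as far as the arm can. A call with a gripper value outside its range is refused whole. The fingers move at their own pace and stop on an object; "force" is the grip in N (left out, the last holds). Time passes only in rows, so rows that repeat a pose let the fingers close. It gives the time, the measured TCP pose, the force and the opening at its end, in the units of the state.
- env.state(): the state, without advancing time (a new reading comes with each control period).
- env.grab_frame(name): name is "scene" or "top" or "wrist"; returns the picture (384x512x3 uint8, red, green, blue); there is no depth.
- env.camera_params(name): a dict with "fx", "fy", "cx", "cy" (pixels), "k1" (the pictures are not rectified: a ray, as slopes to the right and down, at radius r is drawn at 1 + k1 r^2 times it, then the intrinsics apply), "R" (3x3) and "t" (3): a world point X has camera coordinates R X + t. Camera axes: x right, y down, z forward; pixel columns grow to the right and rows downward; lengths in mm; the calibration is good to about 2 mm. A picture is of the moment at which its call begins: read the wrist's pose just before it. camera_params takes no time and is no camera call; for the wrist camera it gives the pose at the moment of the call.
- env.job_done(): hands the job in, once; it reports no verdict.
The state is a dict: "time_s": time; "qpos": joint angles; "qvel": joint speeds; "effort": joint torques, N m; "ee_pos": TCP position; "ee_rot": TCP orientation; "force": force on the tool from outside, world axes, zero at the start; "torque": the same for the moment, N m; "gripper_width": finger opening in mm.
Only numpy, scipy, OpenCV 4.12 (cv2) and the standard library are available. Lean on these libraries where they do the work, as an engineer would, in place of code of your own. Each camera call takes 0.05 s, during which the arm holds its last target. There are 200 camera calls.

## Working session

There is one attempt and no reset: what is moved stays moved. The work goes in short steps, Python scripts to look and compute and a tool call to move; the robot and the scene stay as the last step left them, time stands still between calls to the robot, and variables do not carry over. Pictures are saved under pics/ and viewed, on a budget of 10 in all, crops included, one or two more only if the job needs it, and the job is handed in when it is done.

Besides the shell and the picture viewer there is one more tool, called as name(argument=value, ...) on one line, values as JSON. jog_arm: Moves the arm, as the interface text tells. Its arguments: {"type":"object","properties":{"steps":{"type":"array","items":{"type":"number"}},"force":{"type":"number"}},"required":["steps"]}

```bash
mkdir -p pics
cat > h.py <<'E'
import numpy as np, cv2
from workcell import env
def grab(n,name=None):
    P=env.camera_params(n); im=env.grab_frame(n)
    if name: cv2.imwrite('pics/'+name+'.png',im[:,:,::-1])
    return im,P
def ray(P,u,v):
    K=np.array([[P['fx'],0,P['cx']],[0,P['fy'],P['cy']],[0,0,1.]])
    x,y=cv2.undistortPoints(np.array([[[u,v]]],float),K,np.array([P['k1'],0,0,0.]))[0,0]
    R=np.array(P['R']);t=np.array(P['t'])
    d=R.T@[x,y,1]; return -R.T@t, d/np.linalg.norm(d)
def onz(P,u,v,z):
    o,d=ray(P,u,v); return o+d*(z-o[2])/d[2]
def proj(P,X):
    c=np.array(P['R'])@X+np.array(P['t']); x,y=c[:2]/c[2]; s=1+P['k1']*(x*x+y*y)
    return P['fx']*x*s+P['cx'],P['fy']*y*s+P['cy']
def tri(rays):
    A=sum(np.eye(3)-np.outer(d,d) for o,d in rays); b=sum((np.eye(3)-np.outer(d,d))@o for o,d in rays)
    return np.linalg.solve(A,b)
E
python3 - <<'E'
from h import *
a,P=grab('scene','scene0'); b,Q=grab('top','top0')
for p in(P,Q): print({k:np.round(v,3).tolist() for k,v in p.items()})
print(env.state())
E
```

```text
{'fx': 426.766, 'fy': 426.766, 'cx': 255.406, 'cy': 189.588, 'k1': -0.008, 'R': [[0.057, 0.998, 0.003], [0.833, -0.046, -0.552], [-0.551, 0.034, -0.834]], 't': [-25.375, -373.072, 1596.724]}
{'fx': 445.159, 'fy': 445.159, 'cx': 252.423, 'cy': 188.964, 'k1': -0.063, 'R': [[-0.007, -1.0, -0.002], [-0.983, 0.007, -0.181], [0.181, 0.0, -0.983]], 't': [-18.109, 503.945, 1583.091]}
{'time_s': 0.1, 'qpos': array([-6.44581239e+01,  1.83451439e+01,  8.96998624e+01, -2.05423473e-03,
        7.20422122e+01, -1.14649246e+00]), 'qvel': array([ 0.14085123, -0.11487749, -0.32665189, -0.04967087,  0.06005348,
       -0.00836221]), 'effort': array([-6.27081881e-04, -4.13334167e+01, -2.32508397e+01,  7.27543398e-02,
        4.21954470e-02, -4.71817691e-05]), 'ee_pos': array([ 258.04555336, -513.34270038,  213.22973094]), 'ee_rot': array([-1.79912760e+02,  2.07672176e-04,  2.66890036e+01]), 'force': array([0.42846292, 0.37091648, 0.02385385]), 'torque': array([-0.00128192, -0.01622305, -0.03404361]), 'gripper_width': 91.09174480372502}
```

View pics/scene0.png

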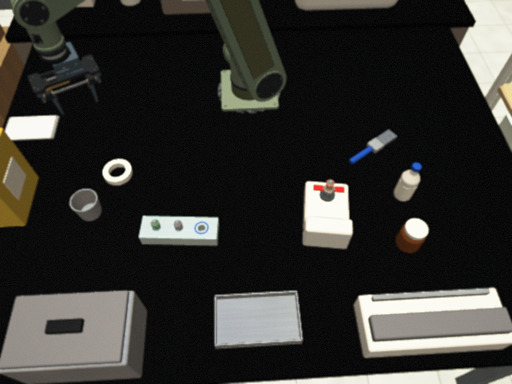

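View pics/top0.png

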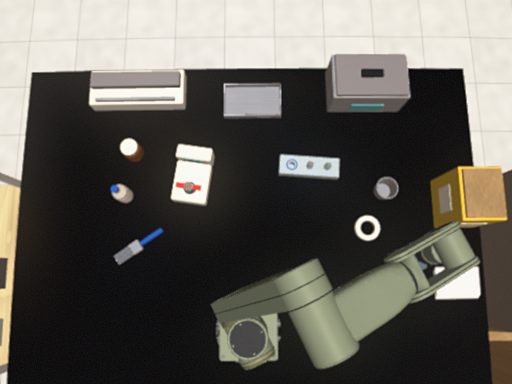

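The scene view shows the coupling at about (328,188), with the red ears and nozzle tip, and the ring at (202,228). In the top view the coupling is at (189,187) and the ring at (292,164). The oil bottle, jar and brush stand to the +y side, well clear of the base.

Run:
```python
from h import *
def cen(m,box):
    u0,v0,u1,v1=box; k=np.zeros_like(m);k[v0:v1,u0:u1]=m[v0:v1,u0:u1]
    v,u=np.nonzero(k); return u,v
R={}
for n,bx in(('scene',{'ears':(300,170,360,205),'ring':(185,215,220,245)}),('top',{'ears':(165,170,215,205),'ring':(280,150,304,178)})):
    P=env.camera_params(n); im=cv2.imread(f'pics/{n}0.png')[:,:,::-1].astype(int)
    r,g,b=im[...,0],im[...,1],im[...,2]
    for k,m in(('ears',(r>140)&(g<70)&(b<70)),('ring',(b>r+40)&(b>110))):
        u,v=cen(m,bx[k]); 
        uc,vc=(u.min()+u.max())/2,(v.min()+v.max())/2
        print(n,k,len(u),u.min(),u.max(),v.min(),v.max(),u.mean(),v.mean())
        R.setdefault(k,[]).append((P,uc,vc))
        if k=='ears':
            for s in(u.min(),u.max()):
                q=v[abs(u-s)<=3].mean(); print('  end',s,q,onz(P,s,q,88).round(1))
        print('  plane',onz(P,uc,vc,88 if k=='ears' else 38).round(1))
for k in R: print(k,tri([ray(*x) for x in R[k]]).round(1))
```

```text
scene ears 64 314 342 186 191 327.453125 188.3125
  end 314 187.4 [508. 168.  88.]
  end 342 189.5 [519.9 248.7  88. ]
  plane [514.1 208.4  88. ]
scene ring 76 194 208 221 234 200.97368421052633 227.52631578947367
  plane [ 595.6 -165.9   38. ]
top ears 27 177 199 184 189 187.7037037037037 186.03703703703704
  end 177 184.5 [514.4 247.9  88. ]
  end 199 187.57142857142858 [502.6 168.8  88. ]
  plane [506.8 208.3  88. ]
top ring 64 286 297 159 170 291.484375 164.3125
  plane [ 596.7 -167.8   38. ]
ears [508.5 210.   79.4]
ring [ 596.3 -166.7   39.3]
```

```bash
cat >> h.py <<'E'
def mv(x,y,z,yaw):
    s=env.state(); p=s['ee_pos']; w=s['ee_rot'][2]; a=np.radians(w); d=np.array([x,y,z])-p
    t=(w-yaw+180)%360-180
    print('at',p.round(1),'yaw',w.round(2),'t',s['time_s'],'F',s['force'].round(1),'w',round(s['gripper_width'],1))
    print('go cm',np.round([(d[0]*np.cos(a)+d[1]*np.sin(a))/10,(d[0]*np.sin(a)-d[1]*np.cos(a))/10,-d[2]/10],2),'turn',round(t,1))
E
python3 - <<'E'
from h import *
P=env.camera_params('wrist'); R=np.array(P['R']); s=env.state()
from scipy.spatial.transform import Rotation as Ro
T=Ro.from_euler('xyz',s['ee_rot'],degrees=True).as_matrix()
c=-R.T@np.array(P['t'])
print('cam in tool',(T.T@(c-s['ee_pos'])).round(1),'axes',(R@T).round(2),P['fx'],P['cx'],P['cy'])
mv(530,-165,260,90)
mv(510,209,240,-8.5)
E
```

```text
cam in tool [  75.    -0.2 -169.8] axes [[-0.    1.    0.  ]
 [-0.96 -0.   -0.27]
 [-0.27 -0.    0.96]] 327.1192239917371 258.98606738266443 198.0394248519184
at [ 258.  -513.3  213.2] yaw 26.69 t 0.1 F [0.4 0.4 0. ] w 91.1
go cm [ 39.94 -18.91  -4.68] turn -63.3
at [ 258.  -513.3  213.2] yaw 26.69 t 0.1 F [0.4 0.4 0. ] w 91.1
go cm [ 54.95 -53.22  -2.68] turn 35.2
```

```bash
python3 -c "
from h import *
mv(596,-167,240,90)"
```

```text
at [ 258.  -513.3  213.2] yaw 26.69 t 0.1 F [0.4 0.4 0. ] w 91.1
go cm [ 45.75 -15.77  -2.68] turn -63.3
```

jog_arm(steps=[0,4.6,-1.6,-0.3,-6.3,0,9.2,-3.2,-0.6,-12.6,0,13.7,-4.7,-0.8,-19,0,18.3,-6.3,-1.1,-25.3,0,22.9,-7.9,-1.3,-31.7,0,27.5,-9.5,-1.6,-38,0,32,-11,-1.9,-44.3,0,36.6,-12.6,-2.1,-50.6,0,41.2,-14.2,-2.4,-57,0,45.75,-15.8,-2.7,-63.3,0,45.75,-15.8,-2.7,-63.3,0,45.75,-15.8,-2.7,-63.3,0,45.75,-15.8,-2.7,-63.3])

```text
time_s: 1.4
ee_pos: [595.1, -167.8, 240.5]
ee_rot: [-179.9, 0.0, 89.9]
force: [-1.2, -0.3, -0.5]
gripper_width: 91.2
```

```bash
python3 -c "
from h import *
im,P=grab('wrist','w1')
import pickle;pickle.dump(P,open('w1.pkl','wb'))
i=im.astype(int);r,g,b=i[...,0],i[...,1],i[...,2]
m=((b>r+50)&(b>110)).astype(np.uint8)
cs,_=cv2.findContours(m,cv2.RETR_EXTERNAL,cv2.CHAIN_APPROX_NONE)
for c in cs:
    if cv2.contourArea(c)>200:
        e=cv2.fitEllipse(c);print(e,onz(P,*e[0],38).round(1))
        p=np.array([onz(P,*q[0],38)[:2] for q in c]);print(cv2.minEnclosingCircle(p.astype(np.float32)))
mv(510,209,230,-8.5)"
```

```text
((261.1630859375, 172.9474334716797), (33.845149993896484, 34.25618362426758), 82.97602844238281) [ 597.1 -165.1   38. ]
((597.17626953125, -165.38479614257812), 20.314189910888672)
at [ 595.  -168.1  240.8] yaw 89.88 t 1.45 F [ 0.3  0.3 -0.6] w 91.2
go cm [37.7  -8.58  1.08] turn 98.4
```

View pics/w1.png

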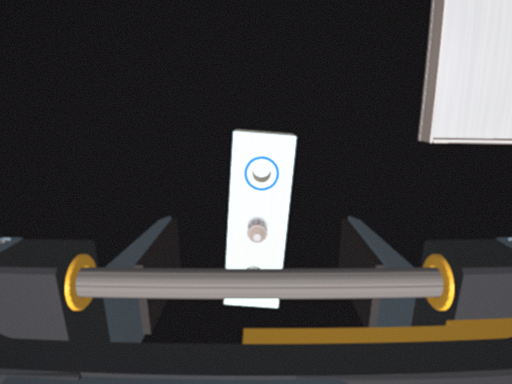

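The wrist view puts the ring at pixel (261,173), with a measured radius of 20.3 mm against the given 20.5. The grey nozzle is next to it at (257,230). Next I move to the coupling.

jog_arm(steps=[0,3.1,-0.7,0.1,8.2,0,6.3,-1.4,0.2,16.4,0,9.4,-2.1,0.3,24.6,0,12.6,-2.9,0.4,32.8,0,15.7,-3.6,0.5,41,0,18.9,-4.3,0.5,49.2,0,22,-5,0.6,57.4,0,25.1,-5.7,0.7,65.6,0,28.3,-6.4,0.8,73.8,0,31.4,-7.2,0.9,82,0,34.6,-7.9,1,90.2,0,37.7,-8.6,1.1,98.4,0,37.7,-8.6,1.1,98.4,0,37.7,-8.6,1.1,98.4,0,37.7,-8.6,1.1,98.4])

```text
time_s: 2.95
ee_pos: [510.3, 208.3, 230.1]
ee_rot: [180.0, -0.0, -8.5]
force: [-0.0, 0.7, -0.8]
gripper_width: 91.3
```

```bash
python3 -c "
from h import *
mv(510,209,230,-8.5)
im,P=grab('wrist','w2')
import pickle;pickle.dump(P,open('w2.pkl','wb'))
i=im.astype(int);r,g,b=i[...,0],i[...,1],i[...,2]
m=((r>120)&(g<70)&(b<70)).astype(np.uint8)
cs,_=cv2.findContours(m,cv2.RETR_EXTERNAL,cv2.CHAIN_APPROX_NONE)
for c in cs:
    if cv2.contourArea(c)>60:
        e=cv2.minAreaRect(c);print(e); 
        for q in cv2.boxPoints(e): print(q,onz(P,*q,88).round(1))
"
```

```text
at [510.3 208.3 230.1] yaw -8.46 t 2.95 F [-0.   0.7 -0.8] w 91.3
go cm [-0.04 -0.06  0.01] turn 0.0
((286.5, 186.0), (18.0, 29.0), 90.0)
[272. 177.] [518.5 194.6  88. ]
[301. 177.] [514.3 166.6  88. ]
[301. 195.] [496.3 168.7  88. ]
[272. 195.] [500.5 197.   88. ]
((225.5, 185.5), (17.0, 29.0), 90.0)
[211. 177.] [527.3 253.2  88. ]
[240. 177.] [523.1 225.3  88. ]
[240. 194.] [506.2 228.1  88. ]
[211. 194.] [510.5 256.4  88. ]
```

View pics/w2.png

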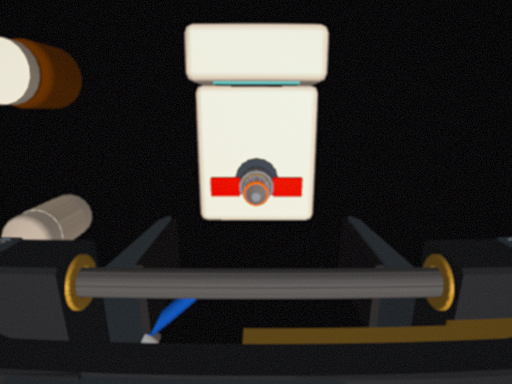

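The ears in the wrist view span pixels (211–301, 186) and lie level, so the yaw is right. The nozzle tip is at (256,190). That puts the axis near (510.5, 211.2), with the ear tops at about z = 82. I'll descend part-way and measure once more.

jog_arm(steps=[0.385,0,-0.3,2,0,0.385,0,-0.3,5,0,0.385,0,-0.3,8.5,0,0.385,0,-0.3,9,0,0.385,0,-0.3,9,0,0.385,0,-0.3,9,0])

```text
time_s: 3.6
ee_pos: [511.9, 212.8, 141.6]
ee_rot: [-179.9, -0.2, -8.5]
force: [0.2, 0.9, 0.5]
gripper_width: 56.2
```

```bash
python3 -c "
from h import *
import pickle
im,P=grab('wrist','w3')
P2=pickle.load(open('w2.pkl','rb'))
i=im.astype(int);r,g,b=i[...,0],i[...,1],i[...,2]
m=((r>100)&(g<80)&(b<80)).astype(np.uint8)
cs,_=cv2.findContours(m,cv2.RETR_EXTERNAL,cv2.CHAIN_APPROX_NONE)
B=[]
for c in cs:
    if cv2.contourArea(c)>60: B.append(cv2.boundingRect(c)); print(B[-1])
u0=min(x[0] for x in B);u1=max(x[0]+x[2] for x in B)-1
v=np.mean([x[1]+(x[3]-1)/2 for x in B]); u=(u0+u1)/2
print(u0,u1,u,v)
for z in (78,82,86,90): print(z,onz(P,u,v,z).round(1),np.linalg.norm(onz(P,u0-.5,v,z)-onz(P,u1+.5,v,z)).round(1))
print('tri w2-w3',tri([ray(P,u,v),ray(P2,256,185.7)]).round(1))
S=env.camera_params('scene');T=env.camera_params('top')
print('tri all',tri([ray(P,u,v),ray(P2,256,185.7),ray(S,328,188.5),ray(T,188,186.5)]).round(1))
mv(510.5,211.2,90,-8.5)
"
```

```text
(283, 202, 41, 27)
(200, 202, 41, 26)
200 323 261.5 214.75
78 [509.3 211.7  78. ] 93.3
82 [510.6 211.6  82. ] 91.7
86 [511.9 211.4  86. ] 90.1
90 [513.2 211.2  90. ] 88.5
tri w2-w3 [511.2 211.5  83.8]
tri all [509.  210.9  78.3]
at [512.  213.  141.9] yaw -8.44 t 3.65 F [-0.2 -0.1 -0.3] w 56.1
go cm [-0.12  0.2   5.19] turn 0.1
```

View pics/w3.png

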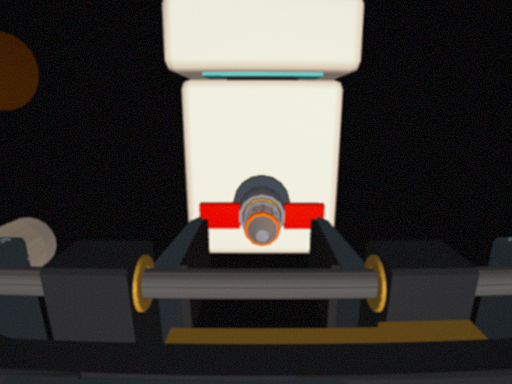

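The ears span pixels (200–323, 215). Their spacing gives a top height of z ≈ 82, with the axis at (510.7, 211.6). I'll lower to just above the ears.

jog_arm(steps=[0.385,-0.1,0.15,2,0,0.385,-0.1,0.15,4,0,0.385,-0.1,0.15,5,0,0.385,-0.1,0.15,5.2,0,0.385,-0.1,0.15,5.2,0,0.385,-0.1,0.15,5.2,0,0.385,-0.1,0.15,5.2,0])

```text
time_s: 4.35
ee_pos: [510.0, 211.8, 88.9]
ee_rot: [-179.9, -0.1, -8.4]
force: [0.1, 0.6, 0.7]
gripper_width: 56.0
```

Next, a slow press by feel.

jog_arm(steps=[0.385,0,0,0.2,0,0.385,0,0,0.4,0,0.385,0,0,0.6,0,0.385,0,0,0.8,0,0.385,0,0,0.9,0,0.385,0,0,1.0,0,0.385,0,0,1.0,0,0.385,0,0,1.0,0])

```text
time_s: 5.15
ee_pos: [509.8, 211.7, 79.4]
ee_rot: [-180.0, -0.1, -8.4]
force: [-1.7, 0.0, 9.2]
gripper_width: 56.0
```

jog_arm(steps=[0.385,0,0,0.1,0,0.385,0,0,0.2,0,0.385,0,0,0.3,0,0.385,0,0,0.3,0,0.385,0,0,0.3,0])

```text
time_s: 5.65
ee_pos: [509.8, 211.7, 76.4]
ee_rot: [-180.0, -0.1, -8.4]
force: [-1.7, -0.5, 8.6]
gripper_width: 56.0
```

jog_arm(steps=[0.385,0,0,0.05,0,0.385,0,0,0.1,0,0.385,0,0,0.1,0])

```text
time_s: 5.95
ee_pos: [509.8, 211.7, 75.8]
ee_rot: [-180.0, -0.1, -8.4]
force: [-2.5, -0.5, 12.5]
gripper_width: 55.8
```

jog_arm(steps=[0.385,0,0,0.05,0,0.385,0,0,0.1,0,0.385,0,0,0.1,0])

```text
time_s: 6.25
ee_pos: [509.9, 211.7, 75.7]
ee_rot: [-179.9, -0.1, -8.4]
force: [-4.6, -1.7, 17.7]
gripper_width: 56.2
```

The stop is met at TCP z = 75.7, where the force rose with no further travel. I'll ease up and look.

jog_arm(steps=[0.385,0,0,-0.2,0,0.385,0,0,-0.5,0,0.385,0,0,-1.0,0,0.385,0,0,-1.5,0,0.385,0,0,-1.5,0,0.385,0,0,-1.5,0])

```text
time_s: 6.85
ee_pos: [509.4, 211.5, 87.8]
ee_rot: [180.0, 0.0, -8.4]
force: [-0.5, -0.3, -0.1]
gripper_width: 56.0
```

```bash
python3 -c "
from h import *
im,P=grab('wrist','w4')
i=im.astype(int);r,g,b=i[...,0],i[...,1],i[...,2]
m=((r>100)&(g<80)&(b<80)).astype(np.uint8)
cs,_=cv2.findContours(m,cv2.RETR_EXTERNAL,cv2.CHAIN_APPROX_NONE)
for c in cs:
    if cv2.contourArea(c)>40: print(cv2.boundingRect(c))
print('ear at z85.7/77.2',proj(P,np.array([510.7,211.6,85.7])),proj(P,np.array([510.7,211.6,77.2])))
print('tip locked/free',proj(P,np.array([510.7,211.6,121.7])),proj(P,np.array([510.7,211.6,129.7])))
mv(510.7,211.6,89.7,-8.4)
"
```

```text
(238, 245, 44, 14)
(286, 219, 25, 33)
(208, 219, 26, 32)
ear at z85.7/77.2 (np.float64(259.1013810355691), np.float64(242.34982999195464)) (np.float64(259.09323056088607), np.float64(236.67026353407266))
tip locked/free (np.float64(259.14555015144043), np.float64(273.1522529502009)) (np.float64(259.15820825485963), np.float64(281.98717119160875))
at [509.2 211.5  87.7] yaw -8.41 t 6.9 F [0.2 0.4 0.7] w 56.3
go cm [ 0.14 -0.03 -0.2 ] turn -0.0
```

View pics/w4.png

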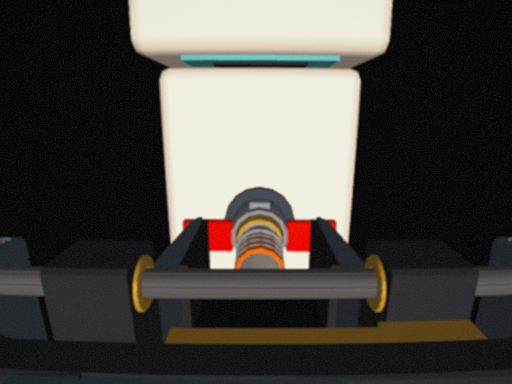

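The ears are at row 235, which is the pushed-down position. The nozzle stands higher with more of its body showing, so it is released. I'll grip it lightly and pull straight up.

jog_arm(steps=[0.5,0.1,0,-0.2,0,0.6,0.1,0,-0.2,0,0.7,0.1,0,-0.2,0,0.75,0.1,0,-0.2,0,0.85,0.1,0,-0.2,0,0.85,0.1,0,-0.2,0,0.85,0.1,0,-0.2,0], force=20)

```text
time_s: 7.6
ee_pos: [510.3, 211.3, 89.9]
ee_rot: [180.0, 0.0, -8.4]
force: [-0.5, -0.9, -0.9]
gripper_width: 24.0
```

jog_arm(steps=[0.85,0,0,-0.2,0,0.85,0,0,-0.5,0,0.85,0,0,-0.9,0,0.85,0,0,-1.3,0,0.85,0,0,-1.7,0,0.85,0,0,-2.1,0,0.85,0,0,-2.5,0,0.85,0,0,-3.0,0,0.85,0,0,-3.5,0,0.85,0,0,-4,0,0.85,0,0,-4.5,0,0.85,0,0,-4.5,0,0.85,0,0,-4.5,0])

```text
time_s: 8.9
ee_pos: [510.3, 211.4, 135.0]
ee_rot: [180.0, -0.0, -8.4]
force: [-0.2, 0.8, -1.4]
gripper_width: 23.8
```

```bash
python3 -c "
from h import *
im,P=grab('wrist','w5')
mv(597.1,-165.1,200,90)
"
```

```text
at [510.2 211.3 134.8] yaw -8.41 t 8.95 F [-1.   0.1 -1.5] w 24.5
go cm [14.1  35.97 -6.52] turn -98.4
```

View pics/w5.png

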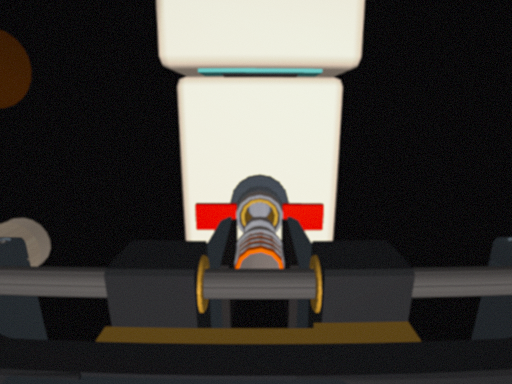

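The nozzle is clear of the socket, which shows empty at (260,213). The ears are back up at row 216, and the force reading matches the nozzle's weight. I'll carry it to the rack.

jog_arm(steps=[0.85,0.8,2,-1.5,-5,0.85,1.9,5,-2.5,-13,0.85,3.1,8,-2.5,-21,0.85,4.3,11,-2.5,-29,0.85,5.5,14,-2.5,-37,0.85,6.7,17,-2.5,-45,0.85,7.8,20,-2.5,-53,0.85,9,23,-2.5,-61,0.85,10.2,26,-2.5,-69,0.85,11.4,29,-2.5,-77,0.85,12.5,32,-2,-85,0.85,13.5,34.5,-1,-93,0.85,14.1,36,0,-98.4,0.85,14.1,36,1,-98.4,0.85,14.1,36,1.5,-98.4,0.85,14.1,36,1.5,-98.4,0.85,14.1,36,1.5,-98.4,0.85,14.1,36,1.5,-98.4], force=25)

```text
time_s: 10.75
ee_pos: [597.5, -164.6, 120.7]
ee_rot: [179.9, 0.0, 90.0]
force: [0.4, 0.7, -2.3]
gripper_width: 23.6
```

```bash
cat > m.py <<'E'
from h import *
import sys
im,P=grab('wrist',sys.argv[1])
i=im.astype(int);r,g,b=i[...,0],i[...,1],i[...,2]
m=((b>r+50)&(b>100)).astype(np.uint8)*255
v,u=np.nonzero(m); print('mask',len(u),u.min(),u.max(),v.min(),v.max())
cs,_=cv2.findContours(m,cv2.RETR_EXTERNAL,cv2.CHAIN_APPROX_NONE)
s=env.state()
from scipy.optimize import least_squares
for z in (34,38,42):
    p=np.array([onz(P,a,c,z)[:2] for a,c in zip(u,v)])
    f=least_squares(lambda q:np.hypot(p[:,0]-q[0],p[:,1]-q[1])-q[2],[597,-165,18.5],loss='soft_l1')
    print('z',z,'centre',f.x[:2].round(2),'mid radius (18.5)',f.x[2].round(2),'rms',np.sqrt(np.mean(f.fun**2)).round(2))
mv(*f.x[:2],s['ee_pos'][2],90)
E
python3 m.py w6
```

```text
mask 514 234 284 182 225
z 34 centre [ 597.24 -166.93] mid radius (18.5) 19.14 rms 1.08
z 38 centre [ 597.24 -165.73] mid radius (18.5) 18.84 rms 1.06
z 42 centre [ 597.25 -164.52] mid radius (18.5) 18.54 rms 1.04
at [ 597.5 -164.8  120.7] yaw 90.02 t 10.8 F [ 0.9  0.2 -1.1] w 23.6
go cm [ 0.03 -0.03 -0.  ] turn 0.0
```

View pics/w6.png

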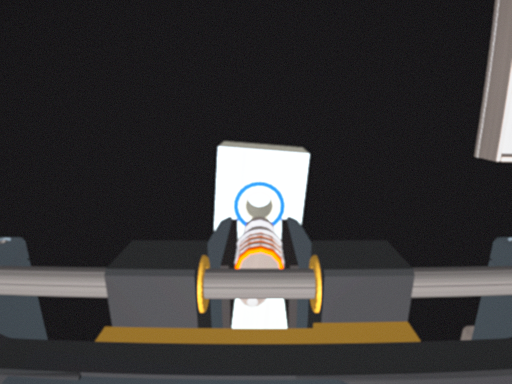

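```bash
python3 -c "
from h import *
import pickle
im=cv2.imread('pics/w5.png')[:,:,::-1].astype(int);r,g,b=im[...,0],im[...,1],im[...,2]
m=((r>100)&(g<80)&(b<80)).astype(np.uint8)
cs,_=cv2.findContours(m,cv2.RETR_EXTERNAL,cv2.CHAIN_APPROX_NONE)
B=[cv2.boundingRect(c) for c in cs if cv2.contourArea(c)>300];print(B)
u0=min(x[0] for x in B);u1=max(x[0]+x[2] for x in B)-1;v=np.mean([x[1]+(x[3]-1)/2 for x in B]);u=(u0+u1)/2
# camera in tool frame: use present params, same tool-relative geometry
P=env.camera_params('wrist');s=env.state();a=np.radians(s['ee_rot'][2]);p=s['ee_pos']
for ze in(82,84,85.7):
    q=onz(P,u,v,p[2]-(134.9-ze))-p
    print(ze,'ear offset tool x,y',(q[0]*np.cos(a)+q[1]*np.sin(a)).round(2),(q[0]*np.sin(a)-q[1]*np.cos(a)).round(2),'span',(np.linalg.norm(onz(P,u0-.5,v,p[2]-(134.9-ze))-onz(P,u1+.5,v,p[2]-(134.9-ze)))).round(1))
"
```

```text
[(281, 203, 42, 28), (196, 202, 42, 29)]
82 ear offset tool x,y 0.26 -0.12 span 91.3
84 ear offset tool x,y 0.94 -0.12 span 90.5
85.7 ear offset tool x,y 1.51 -0.12 span 89.8
```

The nozzle axis sits about 0.5 mm too far in tool +x. The fingertips would meet the rack 5 mm before the nozzle is home, so I'll insert to there, release and check.

jog_arm(steps=[0.85,-0.05,0,2,0,0.85,-0.05,0,4,0,0.85,-0.05,0,4.8,0,0.85,-0.05,0,5.0,0,0.85,-0.05,0,5.1,0,0.85,-0.05,0,5.2,0,0.85,-0.05,0,5.3,0,0.85,-0.05,0,5.4,0,0.85,-0.05,0,5.4,0])

```text
time_s: 11.7
ee_pos: [597.2, -165.9, 66.1]
ee_rot: [180.0, 0.0, 90.0]
force: [-0.2, -0.9, -1.0]
gripper_width: 23.7
```

jog_arm(steps=[0.85,0,0,0.1,0,0.85,0,0,0.2,0,0.85,0,0,0.3,0,0.85,0,0,0.3,0])

```text
time_s: 12.1
ee_pos: [597.1, -165.8, 62.7]
ee_rot: [-180.0, -0.0, 90.0]
force: [-0.4, -0.2, -0.7]
gripper_width: 23.6
```

jog_arm(steps=[0.85,0,0,0.2,0,0.85,0,0,0.4,0,0.85,0,0,0.6,0,0.85,0,0,0.8,0,0.85,0,0,0.8,0])

```text
time_s: 12.6
ee_pos: [596.9, -165.8, 54.5]
ee_rot: [-180.0, -0.0, 90.0]
force: [-0.8, -0.2, -1.3]
gripper_width: 24.0
```

jog_arm(steps=[0.85,0,0,0.2,0,0.85,0,0,0.4,0,0.85,0,0,0.6,0,0.85,0,0,0.75,0,0.85,0,0,0.85,0,0.85,0,0,0.85,0])

```text
time_s: 13.2
ee_pos: [597.1, -165.9, 46.3]
ee_rot: [-180.0, 0.0, 90.0]
force: [0.2, 0.2, -0.8]
gripper_width: 23.7
```

jog_arm(steps=[0.72,0,0,0,0,0.7,0,0,0,0,0.65,0,0,0,0,0.55,0,0,0,0,0.45,0,0,0,0,0.45,0,0,0,0,0.45,0,0,-2,0,0.45,0,0,-5,0,0.45,0,0,-8,0,0.45,0,0,-12,0,0.45,0,0,-16,0,0.45,0,0,-17,0,0.45,0,0,-17,0,0.45,0,0,-17,0,0.45,0,0,-17,0])

```text
time_s: 14.7
ee_pos: [596.1, -165.6, 214.2]
ee_rot: [-179.8, -0.1, 90.0]
force: [-0.2, 0.3, 0.6]
gripper_width: 50.2
```

```bash
python3 -c "
from h import *
im,P=grab('wrist','w7')
s,_=grab('scene','scene1')
c=cv2.resize(s[160:260,130:360],None,fx=3,fy=3,interpolation=cv2.INTER_CUBIC)
w=cv2.resize(im[120:340,130:390],None,fx=1.5,fy=1.5); o=np.zeros((300+330,690,3),np.uint8); o[:300]=c; o[300:,:390]=w
cv2.imwrite('pics/c7.png',cv2.resize(o,(650,594))[:,:,::-1])
X=np.array([597.2,-165,0])
for n,h in(('home shoulder',42),('grip top home',67),('tip home',77),('tip 5 high',82)): print(n,np.round(proj(P,X+[0,0,h]),1))
mv(597.2,-165,216,90)
"
```

```text
home shoulder [260.9 180.6]
grip top home [260.9 185.9]
tip home [260.9 188.3]
tip 5 high [260.9 189.5]
at [ 596.4 -165.6  214.6] yaw 89.99 t 14.8 F [-0.2 -0.2 -0.6] w 50.2
go cm [ 0.06  0.08 -0.14] turn -0.0
```

View pics/c7.png

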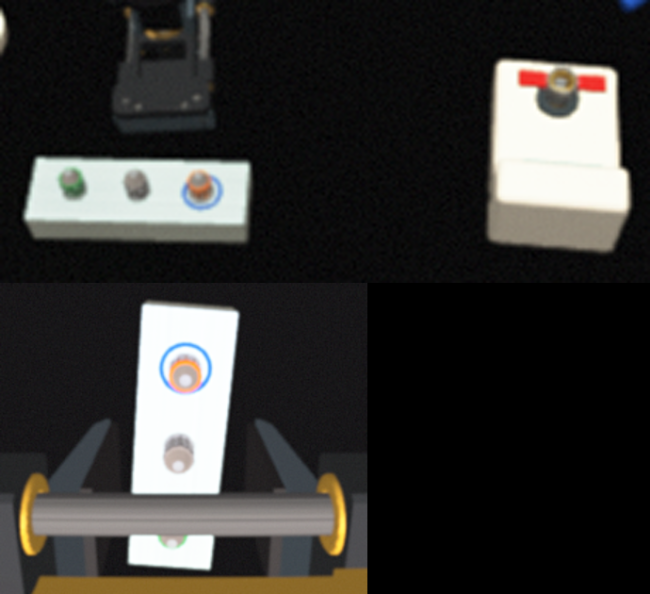

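The nozzle stands in the ringed hole like its neighbours, and the sleeve is up. A light touch on the tip with shut fingers will confirm it is seated.

jog_arm(steps=[1,0.05,0.07,0,0,1,0.05,0.07,0,0,1,0.05,0.07,3,0,1,0.05,0.07,6,0,1,0.05,0.07,9,0,1,0.05,0.07,12,0,1,0.05,0.07,13,0,1,0.05,0.07,13.2,0,1,0.05,0.07,13.2,0,1,0.05,0.07,13.2,0])

```text
time_s: 15.8
ee_pos: [599.1, -165.7, 86.2]
ee_rot: [179.8, 0.1, 90.0]
force: [0.6, -0.2, -0.8]
gripper_width: 0.7
```

jog_arm(steps=[1,0,0,0.1,0,1,0,0,0.2,0,1,0,0,0.25,0,1,0,0,0.3,0,1,0,0,0.3,0])

```text
time_s: 16.3
ee_pos: [597.9, -165.3, 81.4]
ee_rot: [-180.0, 0.0, 90.0]
force: [0.3, -0.9, -0.1]
gripper_width: 0.8
```

jog_arm(steps=[1,0,0,0.1,0,1,0,0,0.2,0,1,0,0,0.3,0,1,0,0,0.3,0])

```text
time_s: 16.7
ee_pos: [597.8, -165.3, 78.2]
ee_rot: [-180.0, -0.0, 90.0]
force: [-0.1, 0.9, -0.2]
gripper_width: 0.2
```

jog_arm(steps=[1,0,0,0.1,0,1,0,0,0.15,0,1,0,0,0.15,0])

```text
time_s: 17.0
ee_pos: [597.8, -165.4, 76.8]
ee_rot: [-180.0, 0.0, 90.0]
force: [0.4, -1.0, 0.3]
gripper_width: 0.1
```

jog_arm(steps=[1,0,0,0.05,0,1,0,0,0.1,0,1,0,0,0.1,0])

```text
time_s: 17.3
ee_pos: [598.0, -165.4, 76.5]
ee_rot: [180.0, 0.0, 90.0]
force: [-0.3, 1.0, 3.5]
gripper_width: 0.4
```

jog_arm(steps=[1,0,0,0.05,0,1,0,0,0.1,0,1,0,0,0.1,0])

```text
time_s: 17.6
ee_pos: [598.2, -165.4, 76.3]
ee_rot: [179.9, 0.0, 90.0]
force: [-1.1, 0.7, 9.3]
gripper_width: 0.5
```

The touch meets a rigid stop at z = 76.4, which puts the shoulder at 41.4. The rack top was measured at about 41.5, so the nozzle is home. I'll lift clear.

jog_arm(steps=[1,0,0,-1,0,1,0,0,-4,0,1,0,0,-8,0,1,0,0,-12,0,1,0,0,-14,0,1,0,0,-14,0,1,0,0,-14,0,1,0,0,-14,0,1,0,0,-14,0])

```text
time_s: 18.5
ee_pos: [597.1, -165.1, 213.1]
ee_rot: [-179.8, -0.1, 90.0]
force: [0.5, -0.8, 1.1]
gripper_width: 0.6
```

```bash
python3 -c "
from h import *
im,P=grab('wrist','w8')
cv2.imwrite('pics/c8.png',cv2.resize(im[100:340,130:390],None,fx=2,fy=2)[:,:,::-1])
mv(597.2,-165,216,90)
"
```

```text
at [ 597.2 -165.2  213.3] yaw 89.99 t 18.55 F [0.3 0.3 0.3] w 0.3
go cm [ 0.02 -0.   -0.27] turn -0.0
```

View pics/c8.png

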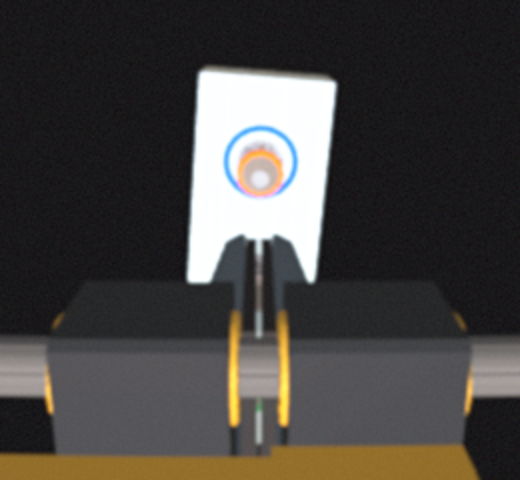

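The nozzle stands upright and centred in the ring (crop pixel (260,165)), and the arm is clear of everything. I'm handing in.

```bash
python3 -c "
from h import *
print(env.job_done())"
```

```text
the job is handed in; nothing more can be done
None
```

The orange nozzle is out of the coupling and standing home in the blue-ringed rack hole. I handed the job in at 18.6 s of the 69 s allowed; no verdict is reported.

- **Release:** I pressed both ears down by feel with the two fingers. The stop was met at about 18 N, against the 30 N limit. The nozzle then stood up and the sleeve stayed down, as expected.
- **Pull and place:** I gripped the nozzle at 20 N, pulled it straight up, and saw the socket empty with the ears back up. It went into the hole with no measurable contact force. I let go about 4 to 5 mm above home, because the fingertips would have hit the rack, and it dropped the rest of the way.
- **Last checks:**
  - **Height:** A light touch on the tip, about 9 N, met a rigid stop at z = 76.4. That puts the shoulder at 41.4, against a rack top measured at about 41.5.
  - **Pictures:** The nozzle looks upright and centred in the ring and the sleeve is up. The grey and green nozzles appear undisturbed. I did not measure the bystanders again at the end.
  - **Clearance:** The arm ended well clear above the rack.
- **Disagreement:** The height of the ears came out between 78 and 84 mm from the cameras, but 85.7 mm by touch. I relied on the touch value for the grasp height.

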